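# Latch the splash guard over the amber vial

## Robot

A 7-joint arm with a two-finger parallel gripper is mounted at the origin on a cart in front of the work surface, level with it; the furniture and walls round the work are solid. World frame = base frame: x ahead of the robot, y to its left, z up, the work surface at z = 0. Lengths are in mm, angles in rad, forces in N, time in s.
With the tool pointing down it reaches from about 425 to 825 mm from the base axis. Payload 3.6 kg.
Tool frame: the origin (TCP) lies at the very end of the fingers, on their centre line; the grasp point (between the pads) lies 19 mm behind it; z points along the fingers, x is the direction in which the jaws open and shut, and the axes are right-handed (so a half turn about z gives the same grasp; the last joint's range is limited). The gripper opens to 85 mm and grips with 20 to 120 N. Pads are 22 mm wide; open, the fingers measure 114 mm over their backs; the gripper's body (76 mm by 85 mm) begins 54 mm behind the grasp point. The pads swing forward as they close: fully open they stand 13 mm farther back than shut.
Start: joints at [1.23, 0.615, -0.013, 1.423, 0.008, 1.103, -0.04], TCP at [200.65, -618.225, 231.297] pointing down, gripper open.
Joint ranges: [-3.12, 3.12], [-0.3, 2.06], [-1.34, 1.32], [0.26, 2.42], [-1.36, 4.5], [0.01, 1.98], [-2.84, 2.84]. Speed limits (rad/s): [2.79, 2.79, 3.14, 3.14, 3.14, 3.14, 3.14].

## Interface

Orientations are given as a rotation vector (axis times angle).
In Python, from station import env, optics gives the robot as it stands. The module is installed in compiled form; this text tells all that it offers.
- The arm moves only by the shell command python3 -m creep 'ROWS'. ROWS is text: rows parted by semicolons, each of 7 numbers parted by spaces: the closure, from 0 (fully open) to 1 (shut), then the shift along the tool's x, y, z in m, then the turn, a rotation vector about the tool's x, y, z in degrees. In form: fingers x y z wx wy wz; .... A call has 1 to 12 rows; each row shifts and turns the commanded pose from where the row before left it, along the tool's axes as they then stand; what a row does not reach is not made up. A row lasts 1/10 s, in which the tool goes at most 50 mm and 8.59 degrees, less where a joint would pass 70% of its speed; a pose out of reach is approached as far as the arm can. A call is refused whole if a number of a shift passes 0.05 or a number of a turn 8.59, either way. A call with a gripper value outside its range is refused whole. The fingers move at their own pace and stop on an object; the grip force is fixed at half the most. Time passes only in rows, so rows that do not move let the fingers close. It gives the time, the measured TCP pose, the force and the opening at its end, in the units of the state.
- env.state(): the state, without advancing time (a new reading comes with each control period).
- optics.grab_frame(name): name is "side" or "top" or "wrist"; returns a dict with "image" (400x640x3 uint8, red, green, blue), "range_z" (400x640 float32, mm along the optical axis (not along the pixel's ray), 0 where there is no reading), "K" (3x3 intrinsics, pixels), "extrinsics" (4x4, takes a point from world to camera coordinates). Camera axes: x right, y up, looking along -z (the intrinsics and any distortion apply to the point x, -y, -z); pixel columns grow to the right and rows downward; lengths in mm; the calibration is good to about 2 mm. A picture is of the moment at which its call begins.
- env.job_done(): hands the job in, once; it reports no verdict.
The state is a dict: "clock": time; "joint_pos": joint angles; "qvel": joint speeds; "joint_torque": joint torques, N m; "tool_pos": TCP position; "tool_rot": TCP orientation; "contact_force": force on the tool from outside, world axes, zero at the start; "moment": the same for the moment, N m; "width": finger opening in mm.
Only numpy, scipy, OpenCV 4.12 (cv2) and the standard library are available. Lean on these libraries where they do the work, as an engineer would, in place of code of your own. Each camera call takes 0.05 s, during which the arm holds its last target.

## Task

Two small mixing stations stand on the bench with their clear sliding splash guards open; one holds the dark amber vial, the other a white bottle. Push the guard of the station with the amber vial fully shut over the vial until its latch clicks and holds it, and let go. Leave the other guard open where it is, and both bottles standing in their seats.

Things in the scene. Friction and masses are not known exactly. Their poses are not given: they have to be found in the camera images.
- guard_left (a joint): Slide of the left station's guard, a clear hood with orange edges, 100 mm long, 113 mm wide. In m: 0 = shut on its stop, more = open, at most 0.11; starts at 0.075 to 0.105. Shutting moves it along +x of its handle point, about 1 N of friction; from 15 to 7 mm before shut a steel nose must be pushed over a sprung roller (about 7 N, brief knocks of up to 20 N), then it snaps to the stop and is held.
- guard_right (a joint): as guard_left, for the station on the robot's right.
- handle_left (a point): Centre of the orange handle on top of the left guard, an upright block 14 (its x) x 60 (its y) x 40 mm high (z up). +x: shutting direction, roughly away from the robot. The hood's top lies 18 mm below this point; nothing within 8 cm is higher than the handle. Push its flat -x face or pinch its 14 mm. Guard shut: this point is straight above the seat's middle.
- handle_right (a point): the same point on the right guard's handle, with the same sizes and axes.
- amber_centre (a point): centre (half-way up) of the amber vial: dark brown with a white cap, 42 mm in diameter, 87 mm high, standing upright in the seat (a low blue ring) of one of the two stations, left or right.
- white_centre (a point): centre (half-way up) of the white bottle with a white cap, 44 mm in diameter, 91 mm high, standing upright in the seat of the other station.
There are look-alikes about, which are no part of the job. What is shaped like the part that bears amber_centre but green or yellow is not meant.

How it is judged (in metres and radians):
At the end, for the whole second after the job is handed in: The guard of the station with the amber vial is shut to within 5 mm of its stop (past its latch roller) and stays so, its handle over the vial within 20 mm; both bottles stand upright within 10 degrees; the white bottle and the other guard are within 20 mm of where they started (((value of joint guard_left below 0.005 m and horizontal distance between amber_centre and handle_left below 0.02 m and angle between each of amber_centre, white_centre's own z axis and vertical below 0.17 rad and distance of each of white_centre, handle_right from where it was at the start of the episode below 0.02 m) or (value of joint guard_right below 0.005 m and horizontal distance between amber_centre and handle_right below 0.02 m and angle between each of amber_centre, white_centre's own z axis and vertical below 0.17 rad and distance of each of white_centre, handle_left from where it was at the start of the episode below 0.02 m))); the robot touches nothing.
It fails at once if a bottle is tipped over (angle between any of amber_centre, white_centre's own z axis and vertical above 0.5 rad).
It also fails if it takes over 32 s, if anything falls off the work surface, if the arm or the gripper's body presses on something with over 40 N, if the wrist force passes 120 N, or if a joint passes its speed limit or range.

## Working session

There is one attempt and no reset: what is moved stays moved. The work goes in short steps, Python scripts to look and compute and a shell command to move; the robot and the scene stay as the last step left them, time stands still between calls to the robot, and variables do not carry over. Pictures are saved under pics/ and viewed, and the job is handed in when it is done.

```bash
mkdir -p pics
python3 - <<'E'
from station import env, optics
import cv2,numpy as np,pickle
s=env.state();print(s)
for n in ["side","top"]:
    f=optics.grab_frame(n);pickle.dump(f,open(n+".pkl","wb"))
    cv2.imwrite(f"pics/{n}0.png",f["image"][:,:,::-1]);print(n,f["K"],f["extrinsics"],f.keys())
E
```

```text
{'clock': 0.0, 'joint_pos': array([ 1.23053316,  0.61588973, -0.01259613,  1.42491217,  0.00807894,
        1.10339681, -0.0403645 ]), 'qvel': array([ 0.00112739, -0.00023524,  0.00077149, -0.00115082,  0.00057207,
       -0.00096932, -0.00096291]), 'joint_torque': array([-7.13100835e-04, -4.69228828e+01,  2.58918637e-01, -1.71035331e+01,
        1.00047959e-02,  9.69513610e-03,  8.31858742e-07]), 'tool_pos': array([ 200.38243489, -617.53364576,  230.15293875]), 'tool_rot': array([-2.54010882,  1.84611817,  0.00327385]), 'contact_force': array([-0.33868335,  0.89702098, -0.32213492]), 'moment': array([ 0.07866398, -0.03191446, -0.02316307]), 'width': 85.16649695791948}
side [[451.52819839   0.         328.75511114]
 [  0.         451.52819839 200.72900128]
 [  0.           0.           1.        ]] [[-9.98831417e-01 -4.60973703e-02 -1.45200713e-02  6.14501151e+02]
 [ 1.54527472e-02 -5.89270653e-01  8.07787912e-01 -6.25117739e+01]
 [-4.57931504e-02  8.06619570e-01  5.89294372e-01 -1.23680806e+03]
 [ 0.00000000e+00  0.00000000e+00  0.00000000e+00  1.00000000e+00]] dict_keys(['image', 'range_z', 'K', 'extrinsics'])
top [[371.9325725    0.         320.96644758]
 [  0.         371.9325725  202.39638806]
 [  0.           0.           1.        ]] [[-2.48391617e-02 -9.99679142e-01 -4.96271383e-03  6.52222162e+01]
 [ 9.95047185e-01 -2.52014190e-02  9.61560590e-02 -6.18152488e+02]
 [-9.62502740e-02 -2.54969853e-03  9.95353899e-01 -8.94309853e+02]
 [ 0.00000000e+00  0.00000000e+00  0.00000000e+00  1.00000000e+00]] dict_keys(['image', 'range_z', 'K', 'extrinsics'])
```

View pics/side0.png

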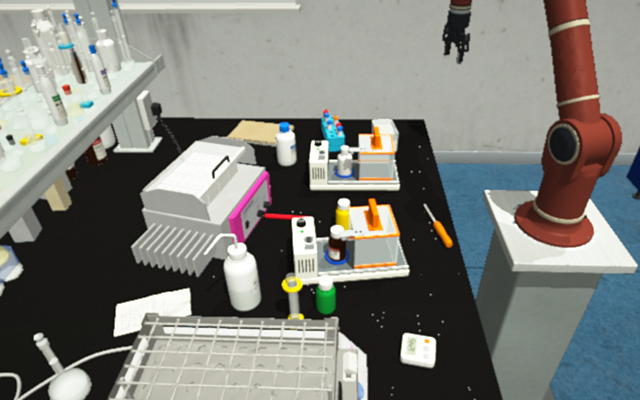

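View pics/top0.png

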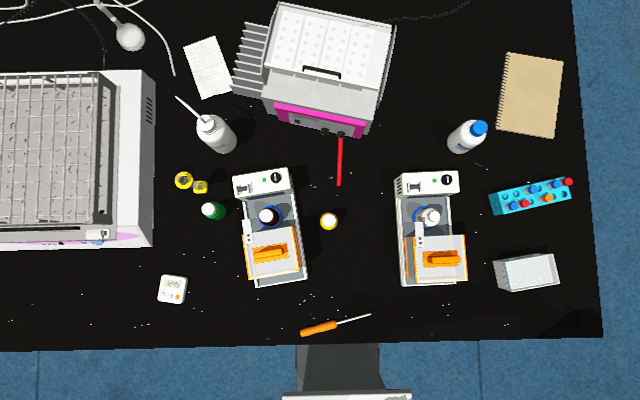

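The top view shows the amber vial at about (268,215) in the left station, with its handle at (270,253). The white bottle is at (431,216) in the right station, with its handle at (443,259). Next I'll measure both.

```bash
cat > h.py <<'E'
import numpy as np,cv2
def cloud(f):
    K=f["K"];E=f["extrinsics"];z=f["range_z"].astype(float)
    v,u=np.mgrid[0:400,0:640]
    c=np.stack([(u-K[0,2])/K[0,0]*z,-(v-K[1,2])/K[1,1]*z,-z],-1)
    w=(c-E[:3,3])@E[:3,:3]
    w[z<=0]=np.nan
    return w
def orange(f):
    h=cv2.cvtColor(f["image"],cv2.COLOR_RGB2HSV)
    return (h[...,0]>5)&(h[...,0]<22)&(h[...,1]>170)&(h[...,2]>130)
E
python3 - <<'E'
import pickle,numpy as np,cv2
from h import *
f=pickle.load(open("top.pkl","rb"));w=cloud(f);m=orange(f)
g=pickle.load(open("side.pkl","rb"));ws=cloud(g);ms=orange(g)
for nm,x0 in (("L",(235,215,310,290)),("R",(390,225,475,290))):
    a,b,c,d=x0
    p=w[b:d,a:c][m[b:d,a:c]];print(nm,len(p),np.histogram(p[:,2],bins=range(0,200,10)))
    zt=np.nanpercentile(p[:,2],95)
    t=p[p[:,2]>zt-8];r=cv2.minAreaRect(t[:,:2].astype(np.float32))
    print(zt,t.mean(0),t.min(0),t.max(0),r)
    q=p[(p[:,2]<zt-25)];print("edges",cv2.minAreaRect(q[:,:2].astype(np.float32)))
for (u,v) in [(268,215),(431,216),(260,184),(428,184)]: print(u,v,w[v,u])
for nm,(a,b,c,d) in (("L",(350,190,400,270)),("R",(355,120,400,185))):
    p=ws[b:d,a:c][ms[b:d,a:c]];zt=np.nanpercentile(p[:,2],95);t=p[p[:,2]>zt-10]
    print("side",nm,zt,t.mean(0),t.min(0),t.max(0))
for n,i,(a,b,c,d) in (("t",f["image"],(220,160,480,295)),("s",g["image"],(270,110,430,290))):
    cv2.imwrite(f"pics/{n}z.png",cv2.resize(i[b:d,a:c,::-1],None,fx=3,fy=3))
E
```

```text
L 474 (array([  0,   0,  21,  12,  13,   0,   0,   0,   8,  12,  10,   0,  56,
       200,   1,   4,  25, 110,   0]), array([  0,  10,  20,  30,  40,  50,  60,  70,  80,  90, 100, 110, 120,
       130, 140, 150, 160, 170, 180, 190]))
172.80860541298304 [503.92449121 161.75109278 171.32453145] [493.22969405 134.9839549  166.49984081] [512.84673143 193.55674283 174.57156631] ((502.5218200683594, 163.71778869628906), (13.95003890991211, 58.66191482543945), 8.377327919006348)
edges ((504.3307189941406, 164.4435272216797), (103.9675521850586, 112.89936065673828), 8.390981674194336)
R 699 (array([ 21,   0,   0,   8,  52,   4,   0,   0,   0,   0,   0,   0,  57,
       315,   9,   8,  40, 165,   0]), array([  0,  10,  20,  30,  40,  50,  60,  70,  80,  90, 100, 110, 120,
       130, 140, 150, 160, 170, 180, 190]))
172.4459151136525 [ 480.94677611 -203.91531489  171.14682079] [ 473.59792445 -234.1810757   164.94466288] [ 487.89613311 -174.73380999  174.92453472] ((480.8460998535156, -204.56484985351562), (13.954514503479004, 59.61659240722656), 1.8999826908111572)
edges ((478.0665283203125, -230.73382568359375), (170.44602966308594, 107.2449722290039), 87.03559875488281)
268 215 [586.18265728 169.900742   110.89691224]
431 216 [ 574.44886663 -196.55074789  115.17275901]
260 184 [658.21147751 188.25558818 105.48760352]
428 184 [ 648.42498244 -196.53808723  105.1131571 ]
side L 173.8129152919391 [505.25163073 168.34489316 172.194489  ] [496.2550712  136.58421125 164.68807681] [514.99903635 196.22804566 176.34642632]
side R 173.8555577728589 [ 483.42896575 -195.90188686  171.6559748 ] [ 475.8470929  -230.1410231   163.87402625] [ 489.66440139 -173.80227831  177.5070094 ]
```

View pics/tz.png

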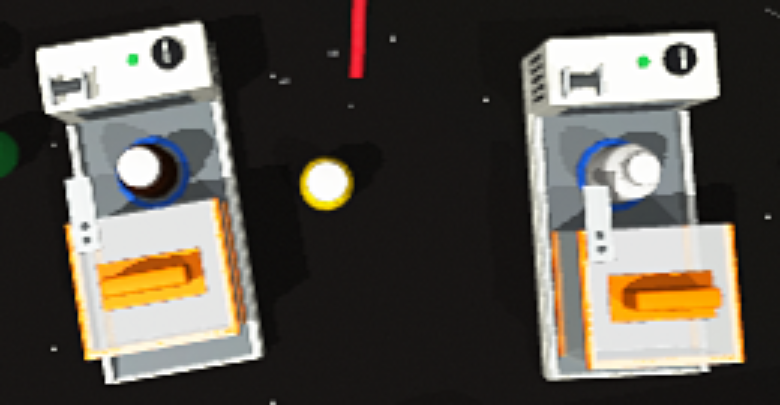

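View pics/sz.png

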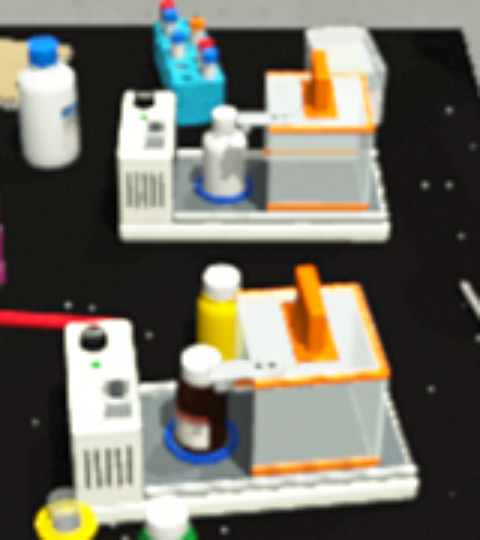

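The left station is the target. Its handle centre is at about (503.5, 165, 152), and it shuts along azimuth ~8.4°. I'll push with closed fingers side by side (tool x about -81.6°), going first to a waypoint near (500,-220).

```bash
python3 -m creep '1 -0.024 -0.034 0 0 0 0;1 -0.024 -0.034 0 0 0 0;1 -0.024 -0.034 0 0 0 0;1 -0.024 -0.034 0 0 0 0;1 -0.024 -0.034 0 0 0 0;1 -0.024 -0.034 0 0 0 0;1 -0.024 -0.034 0 0 0 0;1 -0.024 -0.034 0 0 0 0;1 -0.024 -0.034 0 0 0 0;1 -0.024 -0.034 0 0 0 0;1 -0.024 -0.034 0 0 0 0;1 -0.024 -0.034 0 0 0 0'
cat >> h.py <<'E'
def need(target,az_x,s):
    from scipy.spatial.transform import Rotation as R
    a=np.radians(az_x);X=np.array([np.cos(a),np.sin(a),0]);Z=np.array([0,0,-1.]);Y=np.cross(Z,X)
    Rt=R.from_matrix(np.stack([X,Y,Z],1));Rc=R.from_rotvec(s["tool_rot"])
    print("tcp",s["tool_pos"],"F",s["contact_force"],"w",s["width"],"t",s["clock"])
    print("shift in current tool axes",Rc.inv().apply(np.array(target)-s["tool_pos"])," in target axes",Rt.inv().apply(np.array(target)-s["tool_pos"]))
    print("turn deg",np.degrees((Rc.inv()*Rt).as_rotvec()))
E
python3 - <<'E'
from h import *
from station import env
c=np.array([503.5,165,0]);d=np.array([np.cos(np.radians(8.4)),np.sin(np.radians(8.4)),0])
t=c-60*d+[0,0,215];print(t);need(t,-81.6,env.state())
E
```

```text
clock: 1.3
tool_pos: [500.3, -216.8, 231.0]
tool_rot: [2.541, -1.847, -0.001]
contact_force: [0.0, 0.2, 0.2]
width: -0.0
[444.14366002 156.23501829 215.        ]
tcp [ 500.31730122 -216.80903795  231.01859045] F [0.00736273 0.17338772 0.24518387] w -0.037150352319965566 t 1.3
shift in current tool axes [-372.1634686   -61.70383054   16.15335984]  in target axes [-377.24817944    1.07562356   16.01859045]
turn deg [0.03900973 0.02371535 9.57549575]
```

```bash
python3 -m creep '1 0 0 0 0 0 4.8;1 0 0 0 0 0 4.8;1 -0.038 0 0.0016 0 0 0;1 -0.038 0 0.0016 0 0 0;1 -0.038 0 0.0016 0 0 0;1 -0.038 0 0.0016 0 0 0;1 -0.038 0 0.0016 0 0 0;1 -0.038 0 0.0016 0 0 0;1 -0.038 0 0.0016 0 0 0;1 -0.038 0 0.0016 0 0 0;1 -0.038 0 0.0016 0 0 0;1 -0.036 0 0.0016 0 0 0'
python3 - <<'E'
from h import *
from station import env,optics
for n in("top","wrist","side"):
    f=optics.grab_frame(n);cv2.imwrite(f"pics/{n}1.png",f["image"][:,:,::-1])
c=np.array([503.5,165,0]);d=np.array([np.cos(np.radians(8.4)),np.sin(np.radians(8.4)),0])
t=c-45*d+[0,0,147];print(t);need(t,-81.6,env.state())
E
```

```text
clock: 2.5
tool_pos: [444.0, 157.2, 215.1]
tool_rot: [2.378, -2.052, -0.001]
contact_force: [0.2, 0.6, 0.1]
width: 0.2
[458.98274502 158.42626371 147.        ]
tcp [443.63617308 158.46430605 215.01000234] F [-0.18626966 -0.23943475 -0.30438858] w 0.4665022272251221 t 2.65
shift in current tool axes [  2.44466253 -15.22491618  67.99341651]  in target axes [  2.27950794 -15.17638168  68.01000234]
turn deg [0.05295704 0.06151937 0.34730152]
```

View pics/side1.png

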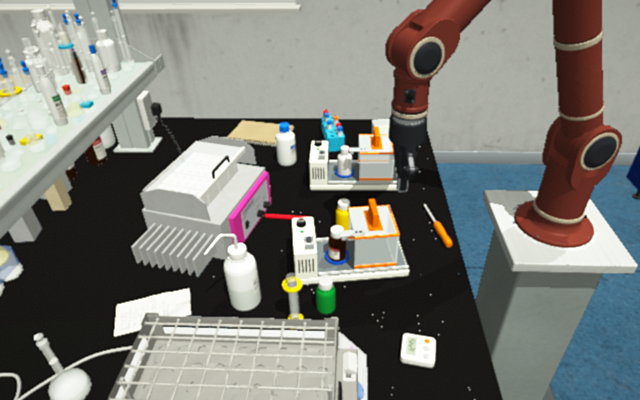

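View pics/wrist1.png

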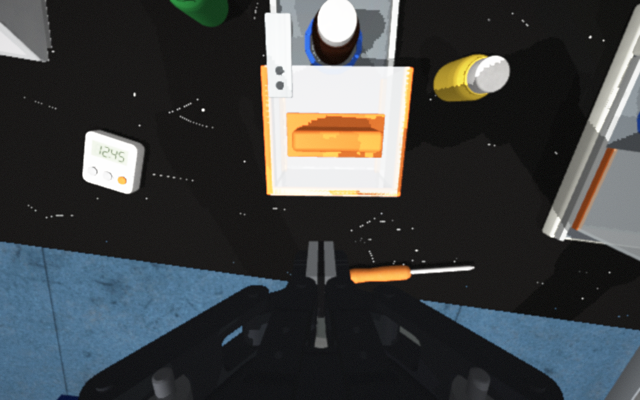

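The side view shows the gripper clear of the near station. In the wrist view the handle spans columns 291–385, with the fingers at 321. I'll measure the lateral offset from the wrist depth.

Run:
```python
from h import *
from station import env,optics
f=optics.grab_frame("wrist");w=cloud(f);m=orange(f)
m[:100]=0;m[165:]=0;m[:,:280]=0;m[:,395:]=0
p=w[m]; zt=np.nanpercentile(p[:,2],95);t=p[p[:,2]>zt-6]
print(zt,t.mean(0),len(t),cv2.minAreaRect(t[:,:2].astype(np.float32)))
for r in((20,338),(140,338)): print(w[r])
c=np.array([*cv2.minAreaRect(t[:,:2].astype(np.float32))[0],0]);d=np.array([np.cos(np.radians(8.4)),np.sin(np.radians(8.4)),0])
need(c-45*d+[0,0,147],-81.6,env.state())
```

```text
172.91531056692048 [503.54935699 162.61729111 171.64982805] 1257 ((502.849609375, 165.3065185546875), (13.782415390014648, 59.82865905761719), 8.606002807617188)
[587.13484834 168.62507628 112.07950691]
[504.68858539 157.8083549  171.89944005]
tcp [444.21196944 156.20371497 215.00822218] F [-0.18901009 -0.27788297 -0.27201312] w 0.3780460862246563 t 2.7
shift in current tool axes [ -0.43133204 -14.40211812  67.99479894]  in target axes [ -0.43918771 -14.33835997  68.00822218]
turn deg [ 0.05293917 -0.01917511  0.12206009]
```

```bash
python3 -m creep '1 0 -0.002 0.012 0 0 0;1 0 -0.002 0.012 0 0 0;1 0 -0.002 0.012 0 0 0;1 0 -0.002 0.012 0 0 0;1 0 -0.002 0.012 0 0 0;1 0 -0.002 0.008 0 0 0;1 0 0 0 0 0 0'
python3 -m creep '1 0 -0.005 0 0 0 0;1 0 -0.005 0 0 0 0;1 0 -0.005 0 0 0 0;1 0 -0.005 0 0 0 0;1 0 -0.005 0 0 0 0;1 0 -0.005 0 0 0 0;1 0 0 0 0 0 0'
python3 - <<'E'
from h import *
from station import env,optics
for n in("wrist","side"):
    f=optics.grab_frame(n);cv2.imwrite(f"pics/{n}2.png",f["image"][:,:,::-1])
need([503.5,165,147],-81.6,env.state())
E
```

```text
clock: 3.4
tool_pos: [456.2, 157.1, 146.0]
tool_rot: [2.376, -2.052, -0.002]
contact_force: [0.4, -0.5, 0.0]
width: 0.1
clock: 4.1
tool_pos: [486.9, 161.8, 147.3]
tool_rot: [-2.377, 2.053, -0.0]
contact_force: [0.2, 0.3, 0.5]
width: -0.2
tcp [486.32567032 161.78098024 147.27409048] F [ 0.09741134  0.17686845 -1.00450584] w -0.0990182586546389 t 4.2
shift in current tool axes [ -0.68095847 -17.46012239   0.27429106]  in target axes [ -0.6756091  -17.46033334   0.27409048]
turn deg [-0.00047758  0.00464945 -0.01762699]
```

View pics/wrist2.png

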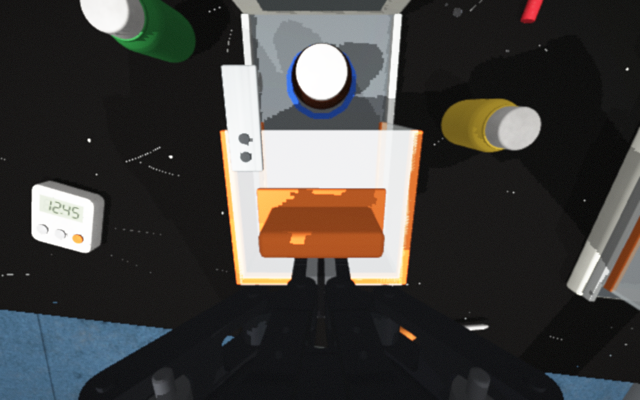

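View pics/side2.png

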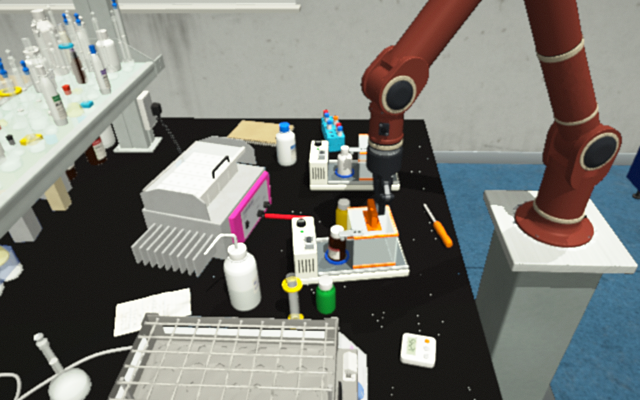

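The fingers are centred on the handle face (handle columns 258–385, fingers at 321) and just touching it. Now I'll push.

```bash
python3 -m creep '1 0 -0.006 0 0 0 0;1 0 -0.006 0 0 0 0;1 0 -0.006 0 0 0 0;1 0 -0.006 0 0 0 0;1 0 -0.006 0 0 0 0;1 0 -0.006 0 0 0 0;1 0 -0.006 0 0 0 0;1 0 -0.006 0 0 0 0;1 0 -0.006 0 0 0 0;1 0 -0.006 0 0 0 0;1 0 0 0 0 0 0'
python3 - <<'E'
from h import *
from station import env,optics
for n in("wrist","top"):
    f=optics.grab_frame(n);cv2.imwrite(f"pics/{n}3.png",f["image"][:,:,::-1])
need([503.5,165,147],-81.6,env.state())
f=optics.grab_frame("wrist");w=cloud(f);m=orange(f)
m[:150]=0;m[280:]=0;m[:,:200]=0;m[:,450:]=0
p=w[m];t=p[p[:,2]>166];print(np.mean(t,0),np.median(t,0))
E
```

```text
clock: 5.3
tool_pos: [547.2, 170.7, 147.5]
tool_rot: [-2.376, 2.052, -0.002]
contact_force: [0.2, -0.7, -0.6]
width: 0.0
tcp [546.58933754 170.6843195  147.6578935 ] F [ 0.37922475 -0.54133716  0.50205589] w -0.002490189876805721 t 5.4
shift in current tool axes [-0.65052224 43.45905697  0.56789904]  in target axes [-0.67128092 43.45747208  0.6578935 ]
turn deg [-0.11897894  0.02166326 -0.02706291]
[568.0048283  175.01343754 172.146543  ] [568.3155836  175.95483481 172.19578546]
```

View pics/wrist3.png

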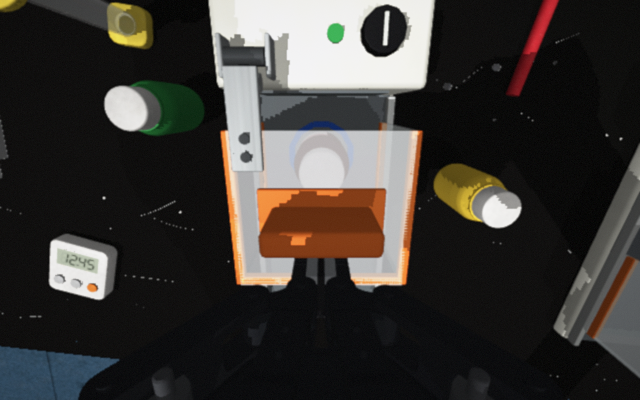

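View pics/top3.png

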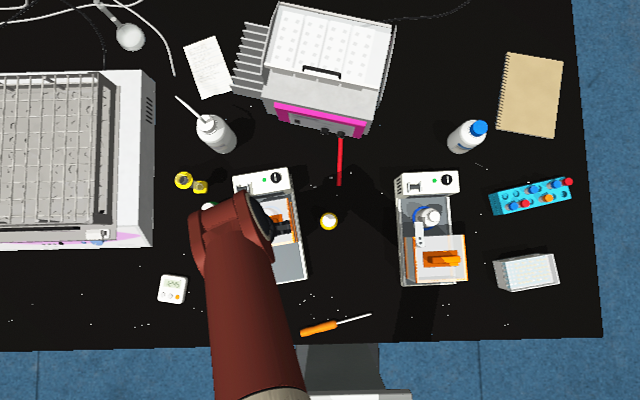

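The guard has moved about 62 mm and the latch nose is reaching the roller (wrist view, around (245,55)). The vial is under the hood. I'll push on slowly and watch the force.

```bash
python3 -m creep '1 0 -0.003 0 0 0 0;1 0 -0.003 0 0 0 0;1 0 -0.003 0 0 0 0;1 0 -0.003 0 0 0 0;1 0 -0.003 0 0 0 0'
python3 -m creep '1 0 -0.002 0 0 0 0;1 0 -0.002 0 0 0 0;1 0 0 0 0 0 0'
python3 - <<'E'
from h import *
from station import env,optics
f=optics.grab_frame("wrist");cv2.imwrite(f"pics/wrist4.png",f["image"][:,:,::-1])
need([503.5,165,147],-81.6,env.state())
E
```

```text
clock: 5.95
tool_pos: [553.4, 171.6, 147.2]
tool_rot: [2.368, -2.043, -0.015]
contact_force: [-18.2, -3.4, 16.6]
width: -0.2
clock: 6.25
tool_pos: [561.7, 172.9, 147.2]
tool_rot: [2.375, -2.049, -0.005]
contact_force: [-2.5, 0.2, 1.6]
width: 0.0
tcp [562.50544554 173.04773025 147.14220957] F [-3.76763933 -0.07584549  1.98369577] w -0.01909561666373749 t 6.3
shift in current tool axes [-0.66673906 59.54692234  0.38508183]  in target axes [-0.6582973  59.54809158  0.14220957]
turn deg [ 0.23391615 -0.02050898  0.00803172]
```

View pics/wrist4.png

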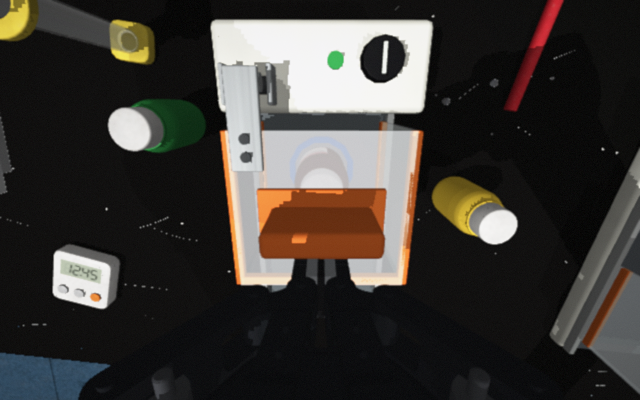

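```bash
python3 -m creep '1 0 -0.002 0 0 0 0;1 0 -0.002 0 0 0 0;1 0 -0.001 0 0 0 0;1 0 0 0 0 0 0'
python3 - <<'E'
from h import *
from station import env,optics
f=optics.grab_frame("wrist");cv2.imwrite(f"pics/wrist5.png",f["image"][:,:,::-1])
need([503.5,165,147],-81.6,env.state())
E
```

```text
clock: 6.7
tool_pos: [568.3, 173.9, 147.2]
tool_rot: [2.376, -2.051, -0.003]
contact_force: [-4.8, -1.3, 3.3]
width: 0.3
tcp [568.30615683 173.88181434 147.16905092] F [-4.93832518 -1.15310178  2.70293131] w 0.0031241337996384465 t 6.75
shift in current tool axes [-0.66382707 65.40778568  0.3661596 ]  in target axes [-0.68054647 65.40842029  0.16905092]
turn deg [ 0.17278125 -0.01161455 -0.01469327]
```

View pics/wrist5.png

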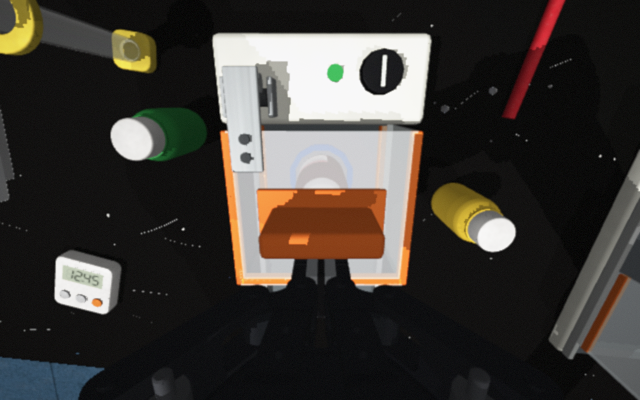

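The force is still ~5 N, the handle is still against the fingers, and there's still a narrow gap at the box (row 125). I'll keep going.

```bash
python3 -m creep '1 0 -0.002 0 0 0 0;1 0 -0.002 0 0 0 0;1 0 0 0 0 0 0'
python3 -m creep '1 0 -0.002 0 0 0 0;1 0 -0.002 0 0 0 0;1 0 0 0 0 0 0'
python3 - <<'E'
from h import *
from station import env,optics
f=optics.grab_frame("wrist");cv2.imwrite(f"pics/wrist6.png",f["image"][:,:,::-1])
need([503.5,165,147],-81.6,env.state())
E
```

```text
clock: 7.05
tool_pos: [568.3, 173.9, 147.2]
tool_rot: [2.371, -2.046, -0.011]
contact_force: [-12.4, -2.4, 10.0]
width: -0.2
clock: 7.35
tool_pos: [568.3, 173.8, 147.2]
tool_rot: [2.366, -2.041, -0.019]
contact_force: [-20.0, -4.1, 15.4]
width: -0.0
tcp [568.25575174 173.82298937 147.17670353] F [-20.8264358   -3.87646227  15.51006204] w 0.3175673889572508 t 7.4
shift in current tool axes [-0.77239416 65.33141909  1.54687962]  in target axes [-0.73137706 65.34996261  0.17670353]
turn deg [ 1.20285258 -0.12345968  0.0343373 ]
```

View pics/wrist6.png

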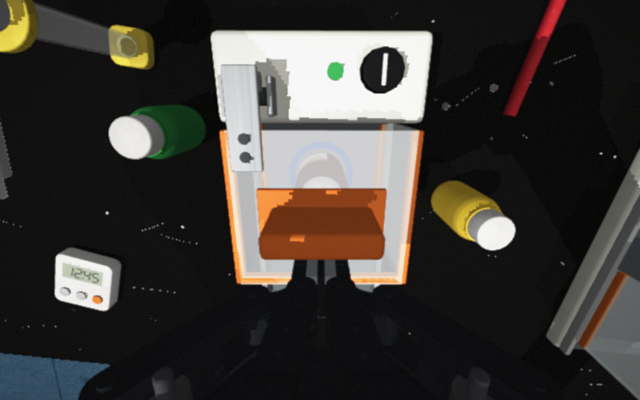

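The TCP has stopped at x=568.3, 15 mm past where the force peaked at 18 N. That fits roller contact at 15 mm and then the stop. I'll back off and check that the latch holds.

```bash
python3 -m creep '1 0 0.006 0 0 0 0;1 0 0.01 0 0 0 0;1 0 0.01 0 0 0 0;1 0 0.01 0 0 0 0;1 0 0 -0.025 0 0 0;1 0 0 -0.035 0 0 0;1 0 0.03 -0.03 0 0 0;1 0.03 0.02 0 0 0 0;1 0.04 0 0 0 0 0;1 0.04 0 0 0 0 0;1 0.04 0 0 0 0 0;1 0 0 0 0 0 0'
python3 -m creep '1 0.045 0 0 0 0 0;1 0.045 0 0 0 0 0;1 0.04 0 0 0 0 0;1 0 0 0 0 0 0'
python3 - <<'E'
from h import *
from station import env,optics
need([503.5,165,147],-81.6,env.state())
f=optics.grab_frame("top");cv2.imwrite(f"pics/top7.png",f["image"][:,:,::-1])
g=optics.grab_frame("side");cv2.imwrite(f"pics/side7.png",g["image"][:,:,::-1])
w=cloud(f);m=orange(f)
for n,(y0,y1) in(("L",(120,220)),("R",(-245,-165))):
    k=m&(w[...,2]>164)&(w[...,2]<180)&(w[...,1]>y0)&(w[...,1]<y1)
    print(n,k.sum(),cv2.minAreaRect(w[k][:,:2].astype(np.float32)))
E
```

```text
clock: 8.6
tool_pos: [514.8, 6.1, 237.5]
tool_rot: [2.363, -2.066, 0.008]
contact_force: [-0.3, 0.1, 0.1]
width: 0.1
clock: 9.0
tool_pos: [533.0, -122.6, 237.3]
tool_rot: [2.363, -2.065, 0.007]
contact_force: [-0.1, -0.2, -0.2]
width: 0.4
tcp [ 532.953466   -122.60710046  237.25315748] F [-0.06503812 -0.15536126 -0.16174898] w 0.39968789734264254 t 9.0
shift in current tool axes [-289.47908924   -9.31170348   88.57839689]  in target axes [-288.82439876  -12.87701725   90.25315748]
turn deg [-0.02747169 -0.33290491 -0.69796544]
L 134 ((586.0451049804688, 176.04331970214844), (14.067920684814453, 59.011844635009766), 8.25669002532959)
R 6 ((478.15435791015625, -176.21914672851562), (8.592353820800781, 0.9604282379150391), 13.780384063720703)
```

View pics/top7.png

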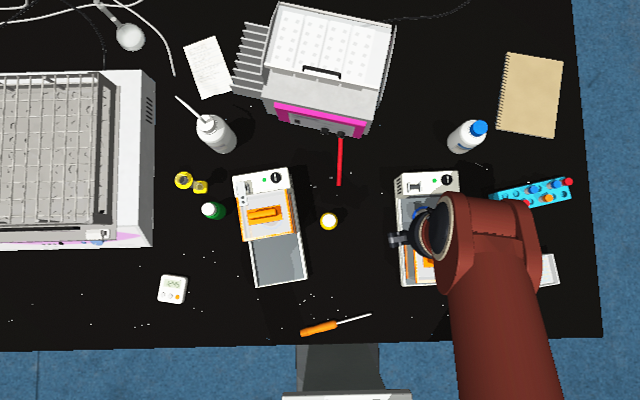

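View pics/side7.png

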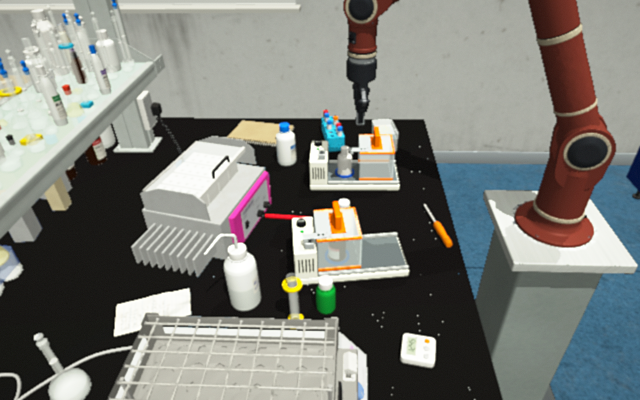

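Clear so far. To confirm the guard is fully home, I'll compare the handle with the vial axis from the first images, and move the arm off the right station to check it.

```bash
python3 -m creep '1 0.04 0 0 0 0 0;1 0.045 0 0 0 0 0;1 0.045 0 0 0 0 0;1 0.045 0 0 0 0 0;1 0.045 0 0 0 0 0;1 0.045 0 0 0 0 0;1 0.04 0 0 0 0 0;1 0 0 0 0 0 0'
python3 - <<'E'
from h import *
import pickle
from station import env,optics
print(env.state()["tool_pos"])
f0=pickle.load(open("top.pkl","rb"));f=optics.grab_frame("top");cv2.imwrite(f"pics/top8.png",f["image"][:,:,::-1])
g0=pickle.load(open("side.pkl","rb"));g=optics.grab_frame("side");cv2.imwrite("pics/side8.png",cv2.resize(g["image"][110:290,270:430,::-1],None,fx=3,fy=3))
for nm,F in(("0",f0),("1",f)):
    w=cloud(F);m=orange(F);h=cv2.cvtColor(F["image"],cv2.COLOR_RGB2HSV)
    for n,(y0,y1) in(("L",(120,220)),("R",(-245,-165))):
        k=m&(w[...,2]>164)&(w[...,2]<180)&(w[...,1]>y0)&(w[...,1]<y1)
        print(nm,n,k.sum(),cv2.minAreaRect(w[k][:,:2].astype(np.float32))[:2])
    for n,(y0,y1) in(("L",(130,210)),("R",(-235,-165))):
        k=(w[...,0]>550)&(w[...,0]<620)&(w[...,1]>y0)&(w[...,1]<y1)&(w[...,2]>95)&(w[...,2]<122)&(h[...,1]<70)
        k2=(h[...,0]>105)&(h[...,0]<128)&(h[...,1]>130)&(w[...,0]>540)&(w[...,0]<630)&(w[...,1]>y0)&(w[...,1]<y1)
        if k.sum()>5: print(nm,n,"cap",k.sum(),np.median(w[k],0),w[k].max(0),w[k].min(0))
        if k2.sum()>5: print(nm,n,"ring",k2.sum(),cv2.minEnclosingCircle(w[k2][:,:2].astype(np.float32)))
E
```

```text
clock: 9.9
tool_pos: [576.0, -421.8, 235.7]
tool_rot: [2.368, -2.058, 0.002]
contact_force: [-0.3, -0.5, -0.7]
width: 0.2
[ 575.95432819 -421.76821807  235.66453293]
0 L 135 ((502.5218200683594, 163.71778869628906), (13.95003890991211, 58.66191482543945))
0 R 202 ((480.8460998535156, -204.56484985351562), (13.954514503479004, 59.61659240722656))
0 L cap 156 [586.04477152 174.45337507 111.60586327] [600.84965795 190.17517398 115.09335564] [570.65825559 160.61901166  95.17743759]
0 L ring 121 ((586.580322265625, 175.58567810058594), 30.443103790283203)
0 R cap 123 [ 574.20998161 -200.47158167  114.82079283] [ 586.98818639 -191.06409091  119.50995822] [ 561.66396964 -215.09964333   95.30288141]
0 R ring 87 ((574.3684692382812, -204.89964294433594), 31.55207633972168)
1 L 141 ((585.8905029296875, 176.01019287109375), (14.016098976135254, 58.63094711303711))
1 R 196 ((480.8831481933594, -205.08302307128906), (13.699522018432617, 58.50541305541992))
1 R cap 121 [ 574.24656848 -200.44128094  115.38749236] [ 586.99797412 -190.16045318  119.0816469 ] [ 561.67196074 -215.12496713   95.22322315]
1 R ring 85 ((574.8193969726562, -204.73475646972656), 31.173267364501953)
```

View pics/top8.png

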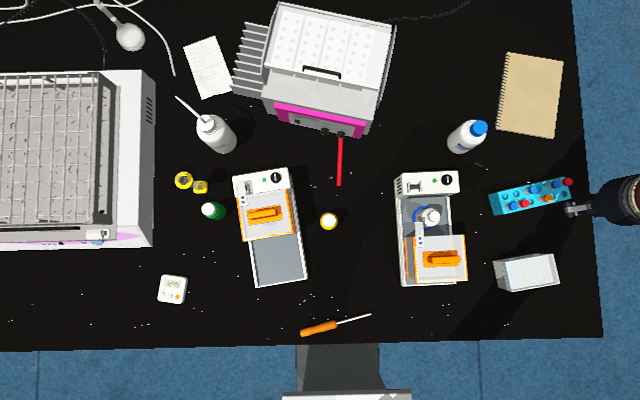

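View pics/side8.png

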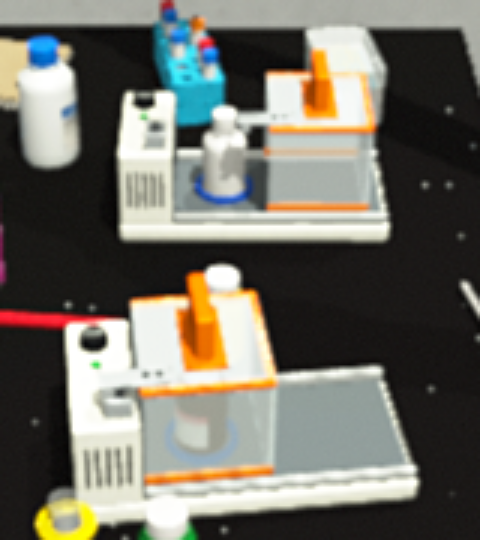

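The handle is within 1 mm of the seat centre. The vial is upright under the hood, and the right station hasn't moved.

```bash
python3 -c "
from station import env
print(env.state()['contact_force'],env.job_done())"
```

```text
the job is handed in; nothing more can be done
[0.51006787 0.30990117 0.67893493] None
```

I pushed the left station's guard, the one with the amber vial, shut with closed fingers. I then backed the arm clear and handed the job in at about 10 s. The hand-in gave no verdict.

- **Latch:** the force rose to about 18 N along the slide at the roller and fell to about 3 N. The guard then stood firm on its stop, with readings up to about 21 N there. I could not hear or read the click itself.
- **Guard position:** after I let go, the handle stayed at (586, 176) mm. The seat ring's centre, measured at the start, was (586.6, 175.6) mm, so the guard did not spring back.
- **Amber vial:** it looks upright in its seat through the hood. I did not measure its tilt.
- **Other station:** the white bottle and the right guard measured within 1 mm of where they started.
- **Robot:** the arm touches nothing.

None of these checks failed. The only disagreement was between cameras: the side view read the left handle 2–5 mm off the other two. I went by the top and wrist cameras, which agreed within 2 mm.

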